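Undo the oil tank's filler cap of unknown hand

TASK

The tin-oil tank on the bakery bench is due for refilling: undo its black filler cap with the round metal knob and lift it off. Caps of either hand are fitted and nothing shows which this one is, so feel which way it turns (one way it soon comes up against a stop; the other way it turns free and then lifts), and do not pull it off without undoing it. Finish while still holding the cap in the gripper, level, straight above the filler neck and about 5 cm clear of it so that drips fall back in; leave the loaf, the bread tin and the scraper where they are.

Things in the scene. Friction and masses are not known exactly. Their poses are not given: they have to be found in the camera images.
- cap: Black plastic filler cap, loose, about 90 g: round skirt 90 mm across and 30 mm high with a flat top, and on it one centred upright round bare-metal knob 40 mm across and 32 mm high, from z = 30 to 62 mm, with a black bar mark across its top. Origin: centre of the skirt's lower rim (seated: 94 mm above the bench, 26 mm below the neck's top); z up; x along the bar mark.
- cap_knob (a point): Middle of the cap's knob, on the cap's axis 46 mm above its origin; axes as the cap's. A quarter-turn catch hidden in the skirt holds the cap. The wrong way it turns only some 5 to 20 degrees to a solid stop (fingers turned on then slip round the knob); the right way it turns with almost no resistance, lifts once turned 45 degrees, and still up to 110. Which way is right changes from start to start.
- tank: Bare-metal oil tank fixed to the bench, a box 90 mm high from x = -70 to +150 and y = -95 to +95 mm in its own frame. Origin: on the bench, straight below the filler neck's axis; z up. On top, at x = 95 to 141 mm, a grey pump housing, y = -60 to +60 mm (pipe stub to y = 110), its top 120 mm above the bench. Seated, the cap's bar mark lies along the tank's x within about 4 degrees.
- neck (a point): Centre of the top of the filler neck (50 mm across, 30 mm high, on the tank, with a shoulder 77 mm across and 9 mm high round its foot), 120 mm above the bench; axes as the tank's. Seated, the cap has about 3 mm of play on it sideways and 2 mm upwards, and until undone it will not lift farther.
- loaf: Bystander: a baked loaf 200 x 105 x 75 mm, on the bench on the tank's +y side. Origin: centre of its underside, x along its length.
- bread_tin: Bystander: empty dark steel bread tin 220 x 110 x 70 mm, on the bench on the tank's -y side. Origin: centre of its underside, x along its length.
- scraper: Bystander: bench scraper lying flat on the robot's side of the tank, steel blade 85 x 140 mm with a wooden bar handle 24 mm thick along y. Origin: on the bench under the blade's middle.
Not all that is in view belongs to the job. What is shaped like the cap but yellow is not meant.

How it is judged:
By the outcome, as a careful person would: the job done as asked, in the order asked, and still so for the second after the job is handed in, while the arm keeps its last pose, push and grip.
It also fails if it takes over 51 s, if anything falls off the work surface, if the arm or the gripper's body presses on something with over 40 N, if the wrist force passes 120 N, or if a joint passes its speed limit or range.

ROBOT

A 6-joint arm with a two-finger parallel gripper is mounted at the origin on the work surface. World frame = base frame: x ahead of the robot, y to its left, z up, the work surface at z = 0. Lengths are in mm, angles in degrees, forces in N, time in s.
With the tool pointing down it reaches from about 300 to 850 mm from the base axis. Payload 4.2 kg.
Tool frame: the origin (TCP) lies at the very end of the fingers, on their centre line; the grasp point (between the pads) lies env.grip_point_offset behind it (env.grip_point_offset is the distance from the TCP to the grasp point, in mm); z points along the fingers, y is the direction in which the jaws open and shut (so a half turn about z gives the same grasp; the last joint's range is limited). The gripper opens to 91 mm and grips with 3 to 60 N. Pads are 32 mm wide; open, the fingers measure 118 mm over their backs; the gripper's body (76 mm by 178 mm) begins 60 mm behind the grasp point.
Start: joints at [-65.604, 18.312, 89.639, -0, 72.044, -1.146], TCP at [247.934, -518.818, 213.976] pointing down, gripper open.
Joint ranges: [-177.97, 177.97], [-48.28, 115.42], [12.27, 149.76], [-77.06, 257.06], [2.81, 150.46], [-146.56, 146.56]. Speed limits (degrees/s): [147.25, 147.25, 180, 180, 180, 180].

INTERFACE

Orientations are given as [roll, pitch, yaw] about the fixed x, y, z axes, in that order (R = Rz(yaw) Ry(pitch) Rx(roll)).
In Python, from workcell import env, grab_frame, camera_params gives the robot as it stands. The module is installed in compiled form; this text tells all that it offers.
- The arm moves only by the shell command python3 -m creep 'ROWS' [OPENING] [FORCE]. ROWS is a JSON object of lists of equal length, an entry for each row: "offset": the shift along the tool's x, y, z in m, a list of three; "rotation": the turn, a rotation vector about the tool's x, y, z in degrees, a list of three. A call has 1 to 5 rows; each row shifts and turns the commanded pose from where the row before left it, along the tool's axes as they then stand; what a row does not reach is not made up. A row lasts 1/8 s, in which the tool goes at most 62.5 mm and 10.7 degrees, less where a joint would pass 70% of its speed; a pose out of reach is approached as far as the arm can. A call is refused whole if a number of a shift passes 0.0625 or a number of a turn 10.7, either way. A call with a gripper value outside its range is refused whole. OPENING is the closure, from 0 (fully open) to 1 (shut), set as the call begins (- or left out, the last holds). The fingers move at their own pace and stop on an object; FORCE is the grip in N (left out, the last holds). Time passes only in rows, so rows that do not move let the fingers close. It gives the time, the measured TCP pose, the force and the opening at its end, in the units of the state.
- env.state(): the state, without advancing time (a new reading comes with each control period).
- grab_frame(name): name is "side" or "top"; returns the picture (384x512x3 uint8, red, green, blue); there is no depth.
- camera_params(name): a dict with "mtx" (3x3 intrinsics, pixels), "k1" (the pictures are not rectified: a ray, as slopes to the right and down, at radius r is drawn at 1 + k1 r^2 times it, then the intrinsics apply), "R" (3x3) and "t" (3): a world point X has camera coordinates R X + t. Camera axes: x right, y down, z forward; pixel columns grow to the right and rows downward; lengths in mm; the calibration is good to about 2 mm. A picture is of the moment at which its call begins. camera_params takes no time and is no camera call.
- env.job_done(): hands the job in, once; it reports no verdict.
The state is a dict: "time_s": time; "qpos": joint angles; "qvel": joint speeds; "effort": joint torques, N m; "ee_pos": TCP position; "ee_rot": TCP orientation; "force": force on the tool from outside, world axes, zero at the start; "torque": the same for the moment, N m; "gripper_width": finger opening in mm.
Only numpy, scipy, OpenCV 4.12 (cv2) and the standard library are available. Lean on these libraries where they do the work, as an engineer would, in place of code of your own. Each camera call takes 0.05 s, during which the arm holds its last target.

## Working session

There is one attempt and no reset: what is moved stays moved. The work goes in short steps, Python scripts to look and compute and a shell command to move; the robot and the scene stay as the last step left them, time stands still between calls to the robot, and variables do not carry over. Pictures are saved under pics/ and viewed, and the job is handed in when it is done.

```bash
mkdir -p pics
python3 - <<'E'
from workcell import env, grab_frame, camera_params
import cv2
for n in("side","top"):
    cv2.imwrite(f"pics/{n}0.png",cv2.resize(grab_frame(n),None,fx=1.5,fy=1.5)[:,:,::-1]); p=camera_params(n); print(n,p)
print(env.state(), env.grip_point_offset)
E
```

```text
side {'mtx': array([[378.11392233,   0.        , 255.97944859],
       [  0.        , 378.11392233, 189.78125973],
       [  0.        ,   0.        ,   1.        ]]), 'k1': -0.11799732091854637, 'R': array([[-9.94059573e-01, -1.08836212e-01,  4.93795752e-04],
       [-8.53089757e-02,  7.76339227e-01, -6.24515639e-01],
       [ 6.75865635e-02, -6.20847875e-01, -7.81012147e-01]]), 't': array([569.10625842,  85.45915143, 936.82902161])}
top {'mtx': array([[388.9036923 ,   0.        , 258.19645251],
       [  0.        , 388.9036923 , 195.76787473],
       [  0.        ,   0.        ,   1.        ]]), 'k1': -0.03524500094121632, 'R': array([[-0.01478355, -0.99969447,  0.01980923],
       [-0.99339961,  0.01243094, -0.11402933],
       [ 0.11374825, -0.02136424, -0.99327987]]), 't': array([ 40.41024199, 579.29189697, 938.40099685])}
{'time_s': 0.1, 'qpos': array([-6.56022376e+01,  1.83474718e+01,  8.97000492e+01,  1.16732161e-03,
        7.20436378e+01, -1.14462763e+00]), 'qvel': array([ 0.0266849 , -0.07491012, -0.12031416, -0.07834269, -0.02737088,
        0.07590816]), 'effort': array([ 4.86750978e-04, -4.13334024e+01, -2.32510096e+01,  7.28785736e-02,
        4.21461754e-02, -5.59834052e-05]), 'ee_pos': array([ 247.75754537, -518.37903665,  213.20513888]), 'ee_rot': array([-1.79908882e+02, -2.93067311e-03,  2.55420269e+01]), 'force': array([-0.24196922,  0.64266708, -0.40284844]), 'torque': array([-0.0049931 , -0.0049258 ,  0.01673614]), 'gripper_width': 91.21307963068712} 18.8
```

View pics/side0.png

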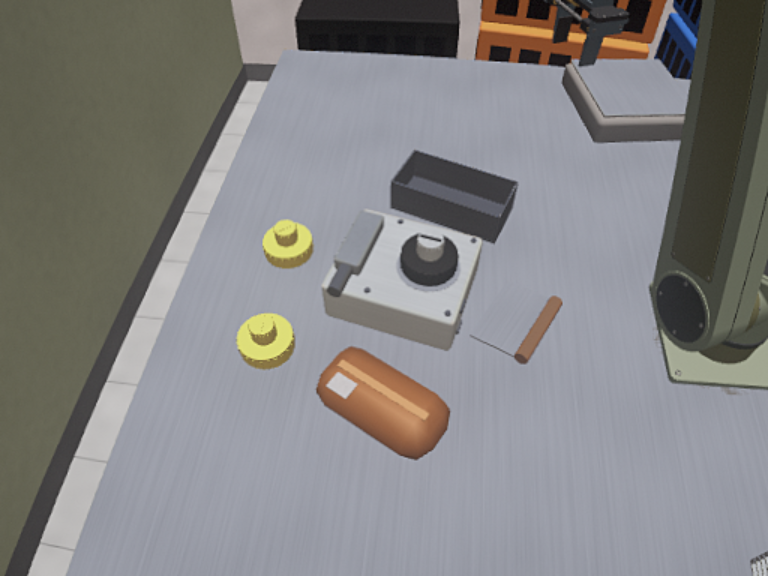

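View pics/top0.png

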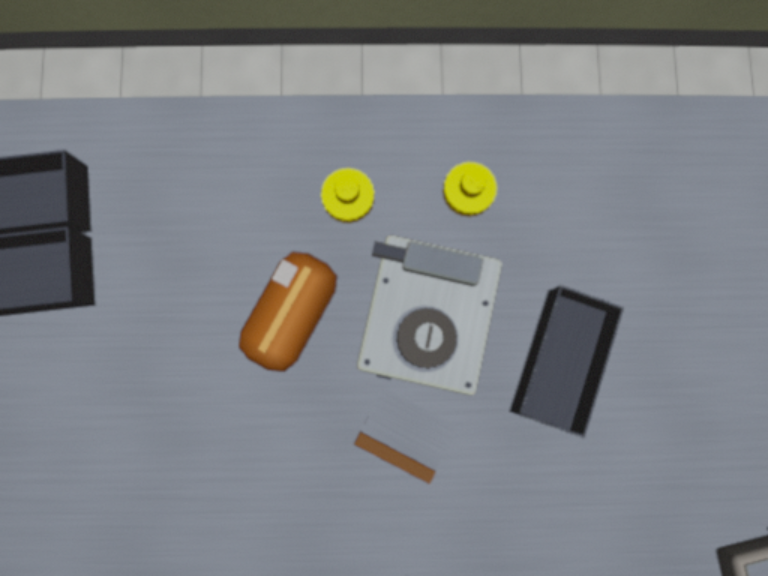

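Candidates in the top picture (shown at 1.5x): the black cap with a metal knob on the tank at (428,337), and yellow look-alikes at (348,192) and (472,186). In the side picture they are at (430,250), (265,335) and (287,240). I choose the black one, which sits on the tank and has a bar mark. Next I'll check it in close crops.

Run:
```python
import cv2,numpy as np
from workcell import grab_frame
a=[]
for n,(u,v) in dict(side=(286,166),top=(286,222)).items():
    f=grab_frame(n); cv2.imwrite(f"pics/raw_{n}.png",f[:,:,::-1]); c=f[v-32:v+32,u-32:u+32]
    a.append(cv2.resize(c,None,fx=6,fy=6,interpolation=cv2.INTER_CUBIC))
cv2.imwrite("pics/crop.png",np.hstack(a)[:,:,::-1])
```

```text
(no output)
```

View pics/crop.png

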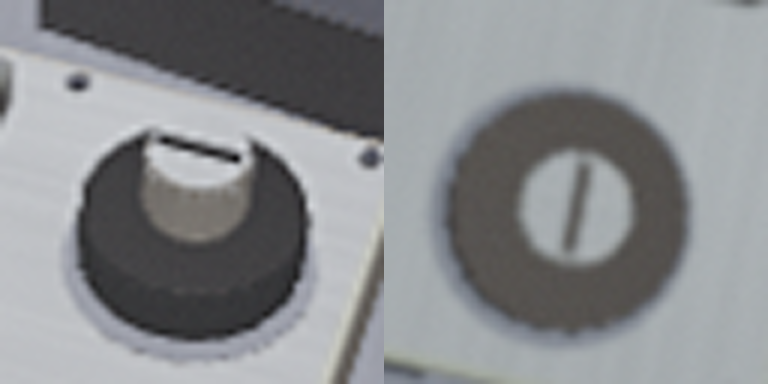

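The crops show the black cap with its bare knob. The bar runs from (160,138) to (240,158) in the side crop and from (586,162) to (569,250) in the top crop, with its middle on the knob's top.

```bash
cat > h.py <<'E'
import numpy as np,cv2
from workcell import env,grab_frame,camera_params
def ray(n,u,v):
    p=camera_params(n);K=p["mtx"]
    d=cv2.undistortPoints(np.array([[[u,v]]],float),K,np.array([p["k1"],0,0,0.]))[0,0]
    R=np.array(p["R"]);return -R.T@p["t"], R.T@np.array([d[0],d[1],1])
def tri(a,b):
    (c,d),(e,f)=a,b
    s=np.linalg.lstsq(np.c_[d,-f],e-c,rcond=None)[0]
    P,Q=c+s[0]*d,e+s[1]*f; return (P+Q)/2,np.linalg.norm(P-Q)
def onz(n,u,v,z):
    c,d=ray(n,u,v);return c+d*(z-c[2])/d[2]
def proj(n,X):
    p=camera_params(n);q=np.array(p["R"])@X+p["t"];a=q[:2]/q[2];a=a*(1+p["k1"]*(a@a));K=p["mtx"];return K[0,0]*a[0]+K[0,2],K[1,1]*a[1]+K[1,2]
E
python3 - <<'E'
from h import *
S=lambda x,y:(254+(x+.5)/6-.5,134+(y+.5)/6-.5)
T=lambda x,y:(254+(x-384+.5)/6-.5,190+(y+.5)/6-.5)
print(tri(ray("side",*S(199,148.5)),ray("top",*T(577,206))))
a=onz("side",*S(160,138),156);b=onz("side",*S(240,158),156);print("side",a,b,np.degrees(np.arctan2(*(a-b)[1::-1])))
a=onz("top",*T(586,162),156);b=onz("top",*T(569,250),156);print("top",a,b,np.degrees(np.arctan2(*(a-b)[1::-1])))
# tank corners top z=90 (1.5x view px)
for n,L in dict(top=[(388,237),(501,261),(475,394),(359,370)],side=[(362,210),(481,237),(450,337),(325,288)]).items():
  for q in L: print(n,onz(n,*[(x+.5)/1.5-.5 for x in q],90))
E
```

```text
(array([503.96551405, -23.78976907, 153.81640238]), np.float64(0.5062860348384572))
side [519.3896556  -25.58767872 156.        ] [488.45861795 -18.52423281 156.        ] -12.863548665408764
top [519.45392675 -27.19211757 156.        ] [487.85420817 -20.33511223 156.        ] -12.243132296083768
top [663.95012278  31.66587895  90.        ]
top [ 623.45584327 -146.85288973   90.        ]
top [416.09690285 -98.92988529  90.        ]
top [455.65311549  79.50780898  90.        ]
side [ 627.00539511 -138.44405646   90.        ]
side [418.51821999 -96.01722351  90.        ]
side [463.41266087 111.50306139  90.        ]
side [661.19023531  41.17471503  90.        ]
```

The knob's top centre is at (504,-24,154), so the text's 156 agrees. The tank's yaw is about -12.7°. I'll translate over it at the current height.

```bash
python3 -m creep '{"offset":[[0.03,-0.0225,0],[0.0444,-0.0336,0],[0.0444,-0.0336,0],[0.0444,-0.0336,0],[0.0444,-0.0336,0]],"rotation":[[0,0,0],[0,0,0],[0,0,0],[0,0,0],[0,0,0]]}' 0 20; python3 -m creep '{"offset":[[0.0444,-0.0336,0],[0.0444,-0.0336,0],[0.0444,-0.0336,0],[0.0444,-0.0336,0],[0.0444,-0.0336,0]],"rotation":[[0,0,0],[0,0,0],[0,0,0],[0,0,0],[0,0,0]]}'
```

```text
time_s: 0.82
ee_pos: [368.1, -286.1, 213.9]
ee_rot: [180.0, -0.0, 25.5]
force: [0.6, -0.8, 0.5]
gripper_width: 91.3
time_s: 1.45
ee_pos: [496.0, -38.7, 214.0]
ee_rot: [180.0, -0.0, 25.6]
force: [0.4, -0.7, 0.5]
gripper_width: 91.0
```

```bash
python3 -m creep '{"offset":[[0.0144,-0.0108,0],[0,0,0],[0,0,0],[0,0,0],[0,0,0]],"rotation":[[0,0,0],[0,0,-10],[0,0,-10],[0,0,-10],[0,0,-10]]}'; python3 -m creep '{"offset":[[0,0,0],[0,0,0]],"rotation":[[0,0,0],[0,0,0]]}';python3 - <<'E'
from h import *
s=env.state();print({k:np.round(s[k],2) for k in("time_s","qpos","ee_pos","ee_rot","force","torque")})
cv2.imwrite("pics/s1.png",cv2.resize(grab_frame("side"),None,fx=1.5,fy=1.5)[:,:,::-1])
yaw=np.radians(s["ee_rot"][2]);d=np.array([504,-24])-s["ee_pos"][:2]
print("tool dx,dy",d@[np.cos(yaw),np.sin(yaw)],d@[np.sin(yaw),-np.cos(yaw)])
E
```

```text
time_s: 2.08
ee_pos: [503.3, -25.3, 213.8]
ee_rot: [-180.0, 0.0, 65.8]
force: [-1.0, 0.4, -0.3]
gripper_width: 91.1
time_s: 2.33
ee_pos: [503.6, -24.9, 213.9]
ee_rot: [-180.0, 0.0, 65.4]
force: [-0.2, 0.5, -0.5]
gripper_width: 91.1
{'time_s': np.float64(2.33), 'qpos': array([-4.130e+00,  1.194e+01,  9.858e+01, -2.000e-02,  6.950e+01,
        2.051e+01]), 'ee_pos': array([503.59, -24.93, 213.89]), 'ee_rot': array([-1.7999e+02,  2.0000e-02,  6.5370e+01]), 'force': array([-0.16,  0.46, -0.51]), 'torque': array([ 0.  , -0.07,  0.03])}
tool dx,dy 1.0179308039705661 -0.013681995326571017
```

View pics/s1.png

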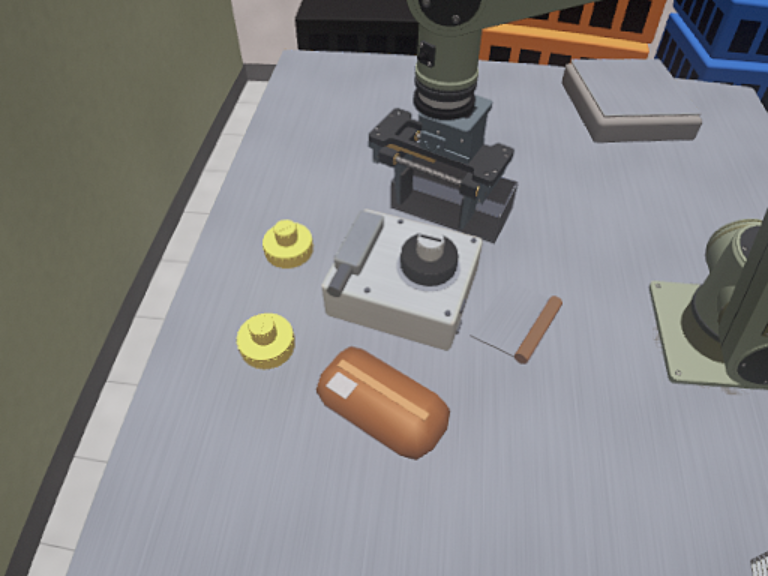

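The gripper stands over the cap, with its fingers at about (400,185) and (470,205) in the picture and the knob centred at (430,245) below. I'll descend to about z=130.

```bash
python3 -m creep '{"offset":[[0.001,0,0.03],[0,0,0.03],[0,0,0.015],[0,0,0.009],[0,0,0]],"rotation":[[0,0,0],[0,0,0],[0,0,0],[0,0,0],[0,0,0]]}'
python3 - <<'E'
from h import *
cv2.imwrite("pics/s2.png",cv2.resize(grab_frame("side")[80:240,190:400],None,fx=3.5,fy=3.5)[:,:,::-1])
E
```

```text
time_s: 3.0
ee_pos: [504.4, -23.6, 130.0]
ee_rot: [-180.0, 0.0, 65.5]
force: [0.1, -0.5, 0.1]
gripper_width: 91.3
```

View pics/s2.png

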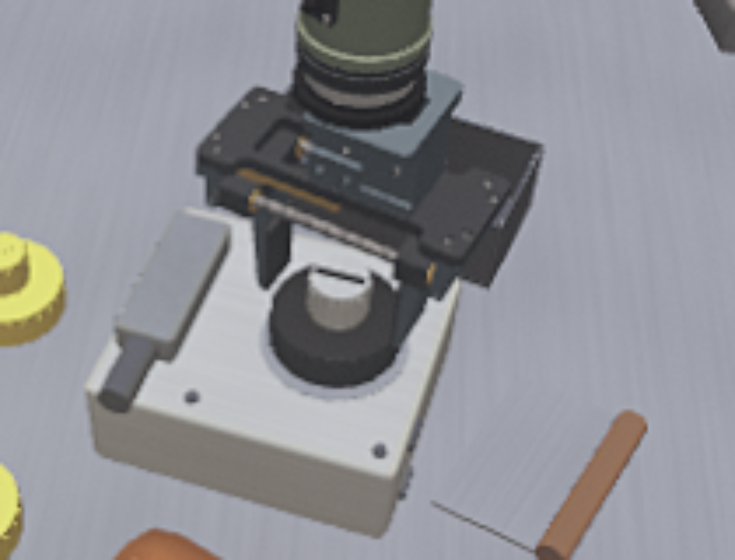

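The fingers straddle the knob, with tips at about (268,285) and (400,345) in this crop and the knob between them at (338,295). Now I'll close.

```bash
python3 -m creep '{"offset":[[0,0,0],[0,0,0],[0,0,0],[0,0,0],[0,0,0]],"rotation":[[0,0,0],[0,0,0],[0,0,0],[0,0,0],[0,0,0]]}' 1 25; python3 -m creep '{"offset":[[0,0,0],[0,0,0]],"rotation":[[0,0,0],[0,0,0]]}'; python3 -c "
from h import *
s=env.state();print(s['force'],s['torque'],s['ee_rot'])"
```

```text
time_s: 3.68
ee_pos: [504.2, -23.6, 130.0]
ee_rot: [180.0, 0.0, 65.5]
force: [0.3, 0.7, -0.1]
gripper_width: 44.0
time_s: 3.92
ee_pos: [504.2, -23.6, 129.9]
ee_rot: [180.0, 0.0, 65.5]
force: [-0.6, -0.1, 0.9]
gripper_width: 39.3
[-0.59646    -0.05088282  0.93357829] [-0.00951936 -0.09737376 -0.03456481] [1.79994854e+02 4.83494620e-03 6.55457944e+01]
```

Gripped at 39–40 mm, the knob's diameter. I'll feel one way (CCW, yaw rising), in small steps.

```bash
R='python3 -c "
from h import *
s=env.state();print(s[\"force\"].round(1),s[\"torque\"].round(3),s[\"qpos\"][5].round(2),s[\"effort\"][5].round(3))"'; python3 -m creep '{"offset":[[0,0,0],[0,0,0]],"rotation":[[0,0,-4],[0,0,0]]}'; eval "$R"; python3 -m creep '{"offset":[[0,0,0],[0,0,0]],"rotation":[[0,0,-4],[0,0,0]]}'; eval "$R"; python3 -m creep '{"offset":[[0,0,0],[0,0,0]],"rotation":[[0,0,-4],[0,0,0]]}'; eval "$R"
```

```text
time_s: 4.18
ee_pos: [504.2, -23.6, 130.0]
ee_rot: [180.0, 0.0, 69.5]
force: [-0.4, 0.2, 0.8]
gripper_width: 39.4
[-0.4  0.2  0.8] [ 0.002 -0.166 -0.027] 16.52 -0.132
time_s: 4.42
ee_pos: [504.2, -23.6, 129.9]
ee_rot: [180.0, 0.0, 73.4]
force: [-0.5, 0.8, -0.3]
gripper_width: 39.5
[-0.5  0.8 -0.3] [ 0.021 -0.038  0.046] 12.57 -0.127
time_s: 4.68
ee_pos: [504.2, -23.6, 129.9]
ee_rot: [180.0, 0.0, 77.4]
force: [0.5, 0.8, -0.4]
gripper_width: 39.1
[ 0.5  0.8 -0.4] [-0.002 -0.086  0.019] 8.6 -0.124
```

No resistance at 12°. I'll go on to 24°, beyond the longest stop.

```bash
R='python3 -c "
from h import *
s=env.state();print(s[\"force\"].round(1),s[\"torque\"].round(3),s[\"qpos\"][5].round(2),s[\"effort\"][5].round(3))"'; python3 -m creep '{"offset":[[0,0,0],[0,0,0]],"rotation":[[0,0,-4],[0,0,0]]}'; eval "$R"; python3 -m creep '{"offset":[[0,0,0],[0,0,0]],"rotation":[[0,0,-4],[0,0,0]]}'; eval "$R"; python3 -m creep '{"offset":[[0,0,0],[0,0,0]],"rotation":[[0,0,-4],[0,0,0]]}'; eval "$R"
```

```text
time_s: 4.92
ee_pos: [504.2, -23.6, 130.0]
ee_rot: [180.0, 0.0, 81.4]
force: [0.2, -0.2, 0.6]
gripper_width: 39.3
[ 0.2 -0.2  0.6] [ 0.003 -0.099  0.017] 4.62 -0.123
time_s: 5.18
ee_pos: [504.2, -23.6, 130.0]
ee_rot: [180.0, 0.0, 85.4]
force: [0.5, 1.2, -0.5]
gripper_width: 39.7
[ 0.5  1.2 -0.5] [ 0.02  -0.081  0.002] 0.63 -0.122
time_s: 5.42
ee_pos: [504.2, -23.6, 129.9]
ee_rot: [180.0, 0.0, 89.4]
force: [0.2, 0.7, -1.0]
gripper_width: 39.5
[ 0.2  0.7 -1. ] [-0.012 -0.119  0.005] -3.37 -0.121
```

24° and still no reaction. I'll check that the cap really turned with the fingers before going further.

Run:
```python
from h import *
cv2.imwrite("pics/s3.png",cv2.resize(grab_frame("side")[120:210,235:345],None,fx=6,fy=6,interpolation=cv2.INTER_CUBIC)[:,:,::-1])
```

```text
(no output)
```

View pics/s3.png

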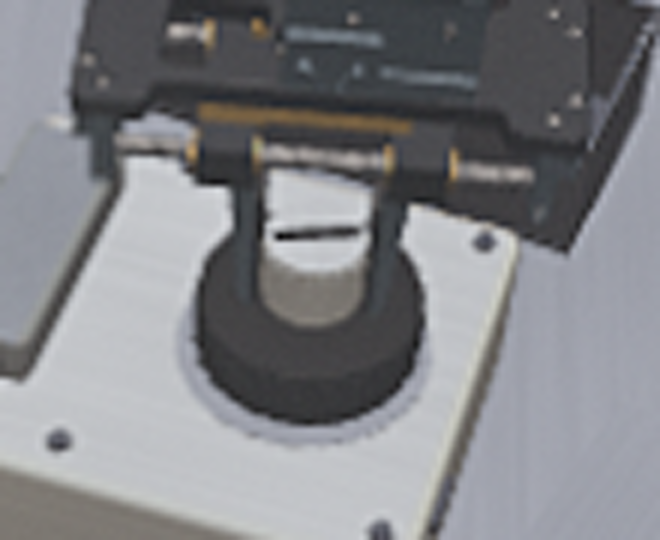

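The bar now runs from (277,237) to (358,231). It sloped down to the right before, so the cap turned with the fingers and this is the free direction. I'll go on to about 72°.

```bash
R='python3 -c "
from h import *
s=env.state();print(s[\"force\"].round(1),s[\"torque\"].round(3),s[\"qpos\"][5].round(2))
S=lambda x,y:(235+(x+.5)/6-.5,120+(y+.5)/6-.5)
a=onz(\"side\",*S(277,237),156);b=onz(\"side\",*S(358,231),156);print(np.degrees(np.arctan2(*(a-b)[1::-1])))"'; python3 -m creep '{"offset":[[0,0,0],[0,0,0],[0,0,0],[0,0,0],[0,0,0]],"rotation":[[0,0,-6],[0,0,-6],[0,0,-6],[0,0,-6],[0,0,0]]}'; eval "$R"; python3 -m creep '{"offset":[[0,0,0],[0,0,0],[0,0,0],[0,0,0],[0,0,0]],"rotation":[[0,0,-6],[0,0,-6],[0,0,-6],[0,0,-6],[0,0,0]]}'; eval "$R"
python3 - <<'E'
from h import *
cv2.imwrite("pics/s4.png",cv2.resize(grab_frame("side")[120:210,235:345],None,fx=6,fy=6,interpolation=cv2.INTER_CUBIC)[:,:,::-1])
E
```

```text
time_s: 6.1
ee_pos: [504.2, -23.6, 130.0]
ee_rot: [180.0, 0.0, 113.4]
force: [0.1, 1.1, -0.1]
gripper_width: 39.7
[ 0.1  1.1 -0.1] [ 0.009 -0.105  0.117] -27.36
12.167596845197021
time_s: 6.72
ee_pos: [504.2, -23.6, 129.9]
ee_rot: [-180.0, 0.0, 137.3]
force: [-0.8, 0.9, 0.1]
gripper_width: 39.0
[-0.8  0.9  0.1] [ 0.088 -0.108  0.006] -51.32
12.167596845197021
```

View pics/s4.png

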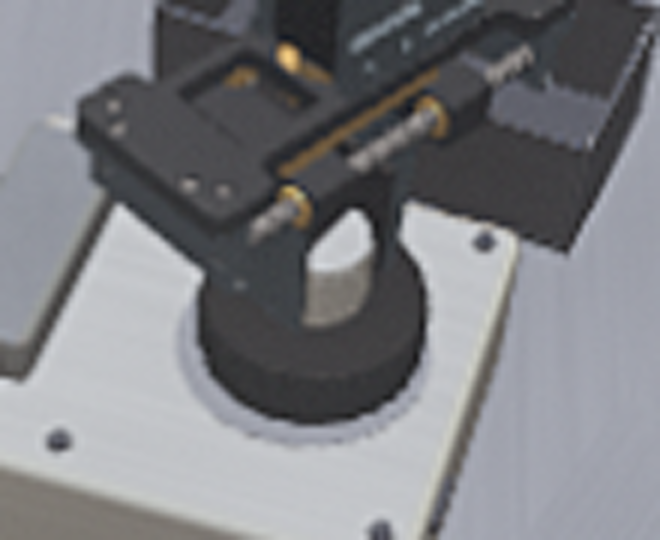

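The bar reading of 12.2° confirms that 24° was turned together, and the total is now 72° with no resistance. I'll try a small lift.

```bash
python3 -m creep '{"offset":[[0,0,-0.002],[0,0,-0.002],[0,0,0]],"rotation":[[0,0,0],[0,0,0],[0,0,0]]}'; python3 -m creep '{"offset":[[0,0,-0.003],[0,0,-0.003],[0,0,0]],"rotation":[[0,0,0],[0,0,0],[0,0,0]]}'
```

```text
time_s: 7.15
ee_pos: [504.2, -23.6, 134.1]
ee_rot: [180.0, 0.0, 137.5]
force: [0.4, 0.3, -0.7]
gripper_width: 39.6
time_s: 7.52
ee_pos: [504.3, -23.6, 140.3]
ee_rot: [180.0, 0.0, 137.5]
force: [0.0, 0.6, -0.8]
gripper_width: 39.3
```

It lifts free, with only its own weight showing. I'll raise it to 76 mm above seated.

```bash
python3 -m creep '{"offset":[[0,0,-0.01],[0,0,-0.015],[0,0,-0.015],[0,0,-0.015],[0,0,-0.011]],"rotation":[[0,0,0],[0,0,0],[0,0,0],[0,0,0],[0,0,0]]}'; python3 -m creep '{"offset":[[0,0,0],[0,0,0],[0,0,0]],"rotation":[[0,0,0],[0,0,0],[0,0,0]]}'
python3 - <<'E'
from h import *
for n in("side","top"):
  f=grab_frame(n); cv2.imwrite(f"pics/fin_{n}.png",f[:,:,::-1])
  c=f[100:230,205:365] if n=="side" else f[140:290,200:360]
  cv2.imwrite(f"pics/e_{n}.png",cv2.resize(c,None,fx=4,fy=4,interpolation=cv2.INTER_CUBIC)[:,:,::-1])
for z in(124,170,200,120):print(z,[((proj("side",np.array([504,-24,z]))[i]-(205,100)[i])*4) for i in(0,1)])
# predicted skirt lower rim outline at z=170 and neck top outline at z=120 (crop px)
for r,z in((45,170),(45,200),(25,120)):
  P=np.array([proj("side",np.array([504+r*np.cos(t),-24+r*np.sin(t),z])) for t in np.linspace(0,6.28,60)]);P=(P-[205,100])*4;print(r,z,P.min(0),P.max(0))
E
```

```text
time_s: 8.15
ee_pos: [504.4, -23.6, 207.4]
ee_rot: [180.0, 0.1, 137.5]
force: [-0.7, 1.2, -1.0]
gripper_width: 39.4
time_s: 8.52
ee_pos: [503.8, -23.6, 205.3]
ee_rot: [-179.9, -0.1, 137.5]
force: [0.6, 0.8, -0.4]
gripper_width: 39.6
124 [np.float64(324.19018287741596), np.float64(268.0226106357841)]
170 [np.float64(329.2036343326988), np.float64(213.41701227443536)]
200 [np.float64(332.6788285817461), np.float64(175.3385721693205)]
120 [np.float64(323.7712888576657), np.float64(272.5679101254767)]
45 170 [249.59798161 158.07698133] [408.82038996 272.69739472]
45 200 [250.88400875 119.86316969] [414.48406092 234.91944821]
25 120 [281.46403514 241.61198914] [366.10299116 304.66258078]
```

View pics/e_side.png

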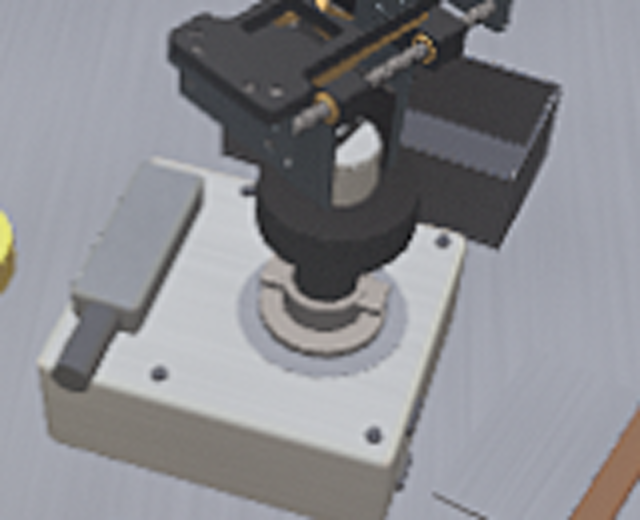

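View pics/e_top.png

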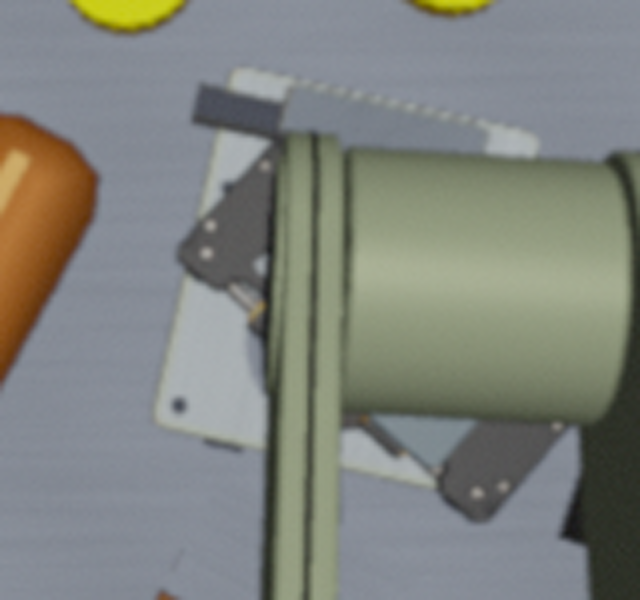

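The cap is in the gripper clear of the neck. The skirt spans x≈256–419 in this crop, with its bottom at y≈272. The bared neck ring spans x≈260–387. The skirt seems 1–2 mm off the prediction sideways, so I'll measure its front lower edge more finely.

Run:
```python
from h import *
from scipy.optimize import least_squares
g=cv2.cvtColor(cv2.imread("pics/fin_side.png"),cv2.COLOR_BGR2GRAY).astype(float)
# skirt lower-front arc: walk outward from predicted centre, dark->light edge
from scipy.ndimage import map_coordinates as mc
from scipy.signal import argrelmax
th=np.linspace(0,2*np.pi,361)
def arc(c,z,r): return np.array([proj("side",np.array([c[0]+r*np.cos(t),c[1]+r*np.sin(t),z])) for t in th])
def edge(c,z,r,sgn,rng,img):
    pts=[]
    o=np.array(proj("side",np.array([*c,z])))
    for t,p in zip(th,arc(c,z,r)):
        a=np.degrees(np.arctan2(*(p-o)[::-1]))
        if not any(l<a<h for l,h in rng): continue
        d=(p-o)/np.linalg.norm(p-o); s=np.arange(-4,4.01,.1)
        v=mc(img,[p[1]+s*d[1],p[0]+s*d[0]],order=1); gr=np.gradient(v)*sgn
        k=gr.argmax()
        if gr[k]>1: pts.append(p+s[k]*d)
    return np.array(pts)
def fit(c,z,r,sgn,rng,img):
    P=edge(c,z,r,sgn,rng,img)
    def res(q):
        A=arc(q,z,r);return np.linalg.norm(A[None]-P[:,None],axis=2).min(1)*0+np.array([cv2.pointPolygonTest(A.astype(np.float32).reshape(-1,1,2),(float(x),float(y)),True) for x,y in P])
    s=least_squares(res,c,loss="soft_l1",f_scale=.3,diff_step=1e-3);return s.x.round(1),len(P),np.abs(s.fun).mean().round(2)
for z in(168,170,172): print("rim now",z,fit((504,-24),z,45,1,[(15,60),(115,165)],g))
g0=cv2.cvtColor(cv2.imread("pics/raw_side.png"),cv2.COLOR_BGR2GRAY).astype(float)
print("rim seated",fit((504,-24),94,45,1,[(15,165)],g0))
print("shoulder now",fit((504,-24),99,38.5,1,[(15,165)],g))
```

```text
Traceback (most recent call last):
  File "h.py", line 14, in proj
    p=camera_params(n);q=np.array(p["R"])@X+p["t"];a=q[:2]/q[2];a=a*(1+p["k1"]*(a@a));K=p["mtx"];return K[0,0]*a[0]+K[0,2],K[1,1]*a[1]+K[1,2]
ValueError: time passes only in moves, steps and waits
```

```bash
sed -i 's/^def ray/import functools\ncamera_params=functools.lru_cache(None)(camera_params)\ndef ray/' h.py
python3 - <<'E'
from h import *
from scipy.optimize import least_squares
from scipy.ndimage import map_coordinates as mc
G=lambda f:cv2.cvtColor(cv2.imread(f),cv2.COLOR_BGR2GRAY).astype(float)
def fit(z,r,rng,img):
    c=(504,-24);o=np.array(proj("side",np.array([*c,z])));W=[]
    for t in np.linspace(0,2*np.pi,361):
        p=np.array(proj("side",np.array([c[0]+r*np.cos(t),c[1]+r*np.sin(t),z])))
        a=np.degrees(np.arctan2(*(p-o)[::-1]))
        if not any(l<a<h for l,h in rng): continue
        d=(p-o)/np.linalg.norm(p-o); s=np.arange(-4,4.01,.1)
        gr=np.gradient(mc(img,[p[1]+s*d[1],p[0]+s*d[0]],order=1));k=gr.argmax()
        if gr[k]>1: W.append(onz("side",*(p+s[k]*d),z)[:2])
    W=np.array(W)
    s=least_squares(lambda q:np.linalg.norm(W-q,axis=1)-r,c,loss="soft_l1",f_scale=1);return s.x.round(1),len(W),np.abs(s.fun).mean().round(2)
g=G("pics/fin_side.png")
for z in(168,170,172): print("rim now",z,fit(z,45,[(15,60),(120,165)],g))
print("rim seated",fit(94,45,[(15,165)],G("pics/raw_side.png")))
E
```

```text
rim now 168 (array([501.6, -24.9]), 94, np.float64(0.88))
rim now 170 (array([501.5, -23.2]), 94, np.float64(0.77))
rim now 172 (array([501.6, -21.6]), 94, np.float64(0.66))
rim seated (array([504. , -22.9]), 141, np.float64(0.52))
```

The rim's centre is at about (501.6,-23) against the seated (504,-23.5), so I'll shift it 2 mm back and recheck.

```bash
python3 -m creep '{"offset":[[-0.001,0.0005,0],[-0.001,0.0005,0],[0,0,0],[0,0,0],[0,0,0]],"rotation":[[0,0,0],[0,0,0],[0,0,0],[0,0,0],[0,0,0]]}'; python3 -m creep '{"offset":[[0,0,0],[0,0,0],[0,0,0],[0,0,0]],"rotation":[[0,0,0],[0,0,0],[0,0,0],[0,0,0]]}'
python3 - <<'E'
from h import *
f=grab_frame("side"); cv2.imwrite("pics/fin2_raw.png",f[:,:,::-1])
cv2.imwrite("pics/fin2.png",cv2.resize(f,None,fx=1.5,fy=1.5)[:,:,::-1])
E
python3 - <<'E'
from h import *
from scipy.optimize import least_squares
from scipy.ndimage import map_coordinates as mc
img=cv2.cvtColor(cv2.imread("pics/fin2_raw.png"),cv2.COLOR_BGR2GRAY).astype(float)
for z in (170,171):
    c=(504,-24);r=45;o=np.array(proj("side",np.array([*c,z])));W=[]
    for t in np.linspace(0,2*np.pi,361):
        p=np.array(proj("side",np.array([c[0]+r*np.cos(t),c[1]+r*np.sin(t),z])))
        a=np.degrees(np.arctan2(*(p-o)[::-1]))
        if not (15<a<60 or 120<a<165): continue
        d=(p-o)/np.linalg.norm(p-o); s=np.arange(-4,4.01,.1)
        gr=np.gradient(mc(img,[p[1]+s*d[1],p[0]+s*d[0]],order=1));k=gr.argmax()
        if gr[k]>1: W.append(onz("side",*(p+s[k]*d),z)[:2])
    W=np.array(W);s=least_squares(lambda q:np.linalg.norm(W-q,axis=1)-r,c,loss="soft_l1");print(z,s.x.round(1))
E
```

```text
time_s: 9.25
ee_pos: [506.3, -24.2, 206.0]
ee_rot: [-180.0, 0.0, 137.5]
force: [0.0, -0.0, -0.9]
gripper_width: 39.5
time_s: 9.75
ee_pos: [506.4, -24.2, 206.0]
ee_rot: [-180.0, 0.0, 137.5]
force: [-0.6, 0.8, -1.6]
gripper_width: 39.3
170 [503.9 -24.2]
171 [503.9 -23.3]
```

View pics/fin2.png

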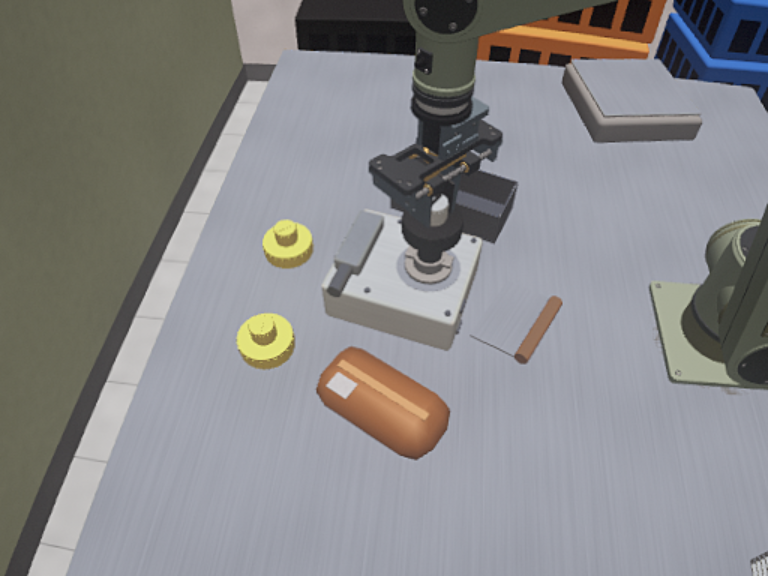

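The cap, at (432,230), is held level above the bared neck at (428,262). Its centre is at (503.9,-24.2). The loaf, tin and scraper have not moved, so I'll hand in.

```bash
python3 -c "
from workcell import env
print(env.job_done())"
```

```text
the job is handed in; nothing more can be done
None
```

The black cap is undone and off, held in the gripper over the filler neck, and the job is handed in at 9.8 s of robot time.

- **Which way it turned:** I tried counter-clockwise first, seen from above. It passed 24° with no reaction torque, beyond the 20° limit of the stop. The bar mark then read 12° against -12.5° seated, so the cap had turned with the fingers. I turned it to 72° in all, and a small test lift then showed only the cap's weight.
- **Final position:** The cap was raised 76 mm, which puts its rim about 50 mm above the neck. The tool pointed straight down. The last fit of the rim in the side picture, at an assumed height of 170 mm, put its centre at about (504, -24). That is the neck axis to within the roughly 2 mm calibration.
- **Checks that disagreed:** After the lift the rim centre sat about 2.5 mm off towards the robot, so I moved it back 2 mm and rechecked. The top camera could not confirm this because the arm hid the cap. The rim's height comes from how far the arm lifted it, not from two views. I judged the cap level by eye from the side picture and did not measure it.
- **Bystanders:** The loaf, bread tin and scraper look unmoved in the last side picture.

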